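Put the lapping disc back in its cassette

ROBOT

A 6-joint arm with a two-finger parallel gripper is mounted at the origin on the work surface. World frame = base frame: x ahead of the robot, y to its left, z up, the work surface at z = 0. Lengths are in m, angles in rad, forces in N, time in s.
With the tool pointing down it reaches from about 0.225 to 0.725 m from the base axis. Payload 3.1 kg.
Tool frame: the origin (TCP) lies on the centre line of the jaws, within the pads' length; the fingertips stand 22 mm ahead of it and the grasp point (between the pads) lies 3 mm ahead of it; z points along the fingers, y is the line along which they close (so a half turn about z gives the same grasp; the last joint's range is limited). The gripper opens to 85 mm and grips with 20 to 120 N. Pads are 22 mm wide; open, the fingers measure 114 mm over their backs; the gripper's body (76 mm by 85 mm) begins 54 mm behind the grasp point. The pads swing forward as they close: fully open they stand 13 mm farther back than shut.
Start: joints at [-1.414, 0.048, 0.099, 1.622, 0, 1.443], TCP at [0.147, -0.504, 0.222] pointing down, gripper open.
Joint ranges: [-2.91, 2.91], [-0.99, 1.94], [-1.21, 1.42], [-2.12, 2.29], [-1.49, 1.47], [-3.14, 3.14]. Speed limits (rad/s): [2.79, 2.79, 3.14, 3.14, 3.14, 3.14].

INTERFACE

Orientations are given as a unit quaternion [w, x, y, z].
In Python, from rig import * gives the robot as it stands.
- The arm moves only by the tool jog_arm, never from a script. Its argument "targets" is a list of rows, each an object of numbers: "x", "y", "z": the shift along the world's x, y, z in m; "rx", "ry", "rz": the turn, a rotation vector about the world's x, y, z in rad. A call has 1 to 20 rows; each row is the pose to reach, as a shift and turn from the pose commanded when the call began; what a row does not reach only later rows make up. A row lasts 1/10 s, in which the tool goes at most 50 mm and 8.59 degrees, less where a joint would pass 70% of its speed; a pose out of reach is approached as far as the arm can. A call with a gripper value outside its range is refused whole. "hand" is the opening in per cent of the stroke, from 0 (shut) to 100 (fully open), set as the call begins (left out, the last holds). The fingers move at their own pace and stop on an object; the grip force is fixed at half the most. Time passes only in rows, so rows that repeat a pose let the fingers close. It gives the time, the measured TCP pose, the force, the opening and the grip force at its end, in the units of the state.
- get_state(): the state, without advancing time (a new reading comes with each control period).
- snapshot(name): name is "scene" or "top" or "wrist"; returns a dict with "color" (384x512x3 uint8, blue, green, red), "range_z" (384x512 float32, m along the optical axis (not along the pixel's ray), 0 where there is no reading), "K" (3x3 intrinsics, pixels), "k1" (the pictures are not rectified: a ray, as slopes to the right and down, at radius r is drawn at 1 + k1 r^2 times it, then the intrinsics apply), "xyz" and "orientation" of the camera in the world. Camera axes: x right, y down, z forward; pixel columns grow to the right and rows downward; lengths in m; the calibration is good to about 2 mm. A picture is of the moment at which its call begins.
- sign_off(): hands the job in; it is judged then, once.
Trained networks look in the newest picture that a camera, given by its name, has taken for a name from the list of things; names that differ only in an ending like _2 or _b are one class to them, and where a whole thing is asked for, a point or a joint stands for the part that bears it (a point fixed in the world has none). Each returns a list of dicts, best first, with "confidence" (0 to 1); they miss things now and then, are a little off and sometimes report something else, mostly with a low value. They report only what shows in the picture. A call takes as long as a camera call. They do not tell look-alikes from the thing itself.
- search_frame(camera, label): "box" ([left, top, right, bottom] in pixels, round what is visible of it).
- landmark_of(camera, label): "xy" ([column, row] in pixels: a listed point, or the origin of a listed thing).
The state is a dict: "time_s": time; "joints": joint angles; "qd": joint speeds; "joint_torque": joint torques, N m; "tool_pos": TCP position; "ee_rot": TCP orientation; "force": force on the tool from outside, world axes, zero at the start; "moment": the same for the moment, N m; "finger_gap": finger opening in m; "gripper_force": force on a finger pad.
Only numpy, scipy, OpenCV 4.12 (cv2) and the standard library are available. Lean on these libraries where they do the work, as an engineer would, in place of code of your own. Each camera call takes 0.05 s, during which the arm holds its last target. There are 200 camera calls.

TASK

Take the large solid lapping disc (not the ring of the same size, not the small disc) off its cushion and slide it flat, through the open front that faces the robot, into the middle slot of the disc cassette, until it is fully home against the rear stops. Let go of it there and leave the disc that already lies in the bottom slot where it is.

Things in the scene. Friction and masses are not known exactly. Their poses are not given: they have to be found in the camera images.
- lap_center (a point): Centre (half-way up) of the disc to put away: solid steel, 62 mm across, 6 mm thick, 0.14 kg, z up. It lies centred on a fixed black rubber cushion 24 mm high, 42 mm across, so the rim overhangs and can be pinched across the diameter from above. Two like cushions carry an unwanted steel ring (62 mm) and a small disc (44 mm); which is where varies.
- slot_mid (a point): Centre of the disc when fully home in the middle slot. x points level into the slot from its open front, y across, z up. Ledges 4 mm thick, tops 31 and 3 mm below and 25 mm above this point, stick in from the side walls, from y = +-38 to +-20 mm, starting at x = -36 mm; so the disc can slide in 0 to 18 mm above its ledges. Rear stops at |y| = 20 to 38 mm, x = +24 mm.
- cassette: Fixed aluminium cassette, 80 x 90 x 90 mm, three slots; place, heading, height vary. Axes as the middle slot's, origin under its base plate, 57 mm below that slot's point. Walls x = -36 to +40 mm, tops at z = 90 mm, base top z = 6 mm. A 40 mm lane between the ledges is open at front, rear and top, so fingers fore and aft of the disc slide along it and lift out. Middle and top slots are empty.
- stored_center (a point): Centre of the identical loose disc (62 x 6 mm) already in the bottom slot, 28 mm below the middle one. To be left where it is.
Not all that is in view belongs to the job. Leave any orange look-alike of the part that bears lap_center alone.

How it is judged:
By the outcome, as a careful person would: the job done as asked, in the order asked, and still so for the second after the job is handed in, with the robot touching nothing.
It also fails if it takes over 38 s, if anything falls off the work surface, if the arm or the gripper's body presses on something with over 40 N, if the wrist force passes 120 N, or if a joint passes its speed limit or range.

## Working session

There is one attempt and no reset: what is moved stays moved. The work goes in short steps, Python scripts to look and compute and a tool call to move; the robot and the scene stay as the last step left them, time stands still between calls to the robot, and variables do not carry over. Pictures are saved under pics/ and viewed, at most 10 in all, crops included, and the job is handed in when it is done.

Besides the shell and the picture viewer there is one more tool, called after ">>>" by a JSON object that holds its "api" and its "payload". jog_arm: Moves the arm, as the interface text tells. Its arguments: {"type":"object","properties":{"targets":{"type":"array"},"hand":{"type":"number"}},"required":["targets"]}

```bash
mkdir -p pics; ls
cat > h.py <<'E'
from rig import *
import numpy as np, cv2
from scipy.spatial.transform import Rotation as R
def rot(q): return R.from_quat([q[1],q[2],q[3],q[0]])
def ray(s,uv):
    K=s["K"];d=np.array([(uv[0]-K[0][2])/K[0][0],(uv[1]-K[1][2])/K[1][1]]);r=d.copy()
    for _ in range(10): r=d/(1+s["k1"]*(r@r))
    return np.array([r[0],r[1],1.])
def world(s,uv,z=None):
    d=rot(s["orientation"]).apply(ray(s,uv));o=np.array(s["xyz"])
    if z is None:
        t=s["range_z"][int(round(uv[1])),int(round(uv[0]))]
    else: t=(z-o[2])/d[2]
    return o+t*d
def cloud(s):
    K=np.array(s["K"]);h,w=s["range_z"].shape
    u,v=np.meshgrid(np.arange(w),np.arange(h))
    d=np.stack([(u-K[0,2])/K[0,0],(v-K[1,2])/K[1,1]],-1);r=d.copy()
    for _ in range(10): r=d/(1+s["k1"]*(r**2).sum(-1,keepdims=True))
    p=np.concatenate([r,np.ones((h,w,1))],-1)*s["range_z"][...,None]
    P=rot(s["orientation"]).apply(p.reshape(-1,3)).reshape(h,w,3)+np.array(s["xyz"])
    P[s["range_z"]==0]=np.nan
    return P
E
cat > a.py <<'E'
from h import *
ims=[]
for c in ["scene","top"]:
    s=snapshot(c); cv2.imwrite(f"pics/{c}0.png",s["color"]);print(c,s["xyz"],s["K"][0],s["k1"])
    np.save(f"{c}0.npy",s,allow_pickle=True)
    for l in ["lap_center","slot_mid","cassette","stored_center"]:
        for d in landmark_of(c,l)[:4]:
            print(c,l,np.round(d["xy"],1),round(d["confidence"],2),np.round(world(s,d["xy"]),3))
    for l in ["lap_center","cassette"]:
        print(l,[(np.round(d["box"]),round(d["confidence"],2)) for d in search_frame(c,l)[:5]])
print(get_state())
E
python3 a.py
```

```text
pics
scene [1.28867165 0.21113028 0.6215776 ] [390.9036956    0.         260.80460586] 0.012534938780805653
scene lap_center [315.6 218.8] 0.74 [0.554 0.161 0.006]
scene lap_center [303.1 252.8] 0.71 [0.674 0.15  0.005]
scene lap_center [410.9 266.9] 0.7 [0.659 0.376 0.007]
scene lap_center [359. 244.] 0.63 [0.642 0.265 0.03 ]
scene slot_mid [209.1 201.9] 0.93 [ 0.547 -0.116 -0.001]
scene cassette [216.5 221.6] 0.87 [ 0.631 -0.065  0.013]
scene stored_center [210.4 210.7] 0.58 [ 0.627 -0.08   0.04 ]
lap_center [(array([304., 207., 332., 225.]), 0.9), (array([346., 231., 374., 252.]), 0.75), (array([400., 253., 430., 277.]), 0.69), (array([290., 241., 317., 262.]), 0.62)]
cassette [(array([190., 185., 235., 232.]), 0.98)]
top [0.39810754 0.04971377 0.91137891] [396.72784385   0.         256.25254095] -0.025429937772105213
top lap_center [108.5 145.6] 0.97 [0.656 0.373 0.007]
top lap_center [155. 155.] 0.92 [0.628 0.257 0.033]
top lap_center [197.6 194.2] 0.9 [0.543 0.161 0.007]
top slot_mid [302.1 149.3] 0.67 [ 0.642 -0.077  0.04 ]
top cassette [297.4 158.4] 0.7 [ 0.621 -0.066  0.038]
[... 280 characters left out ...]
 0.62)]
{'time_s': 0.7, 'joints': array([-1.41381255e+00,  4.79689366e-02,  9.92545543e-02,  1.62201111e+00,
        4.58691730e-07,  1.44301030e+00]), 'qd': array([ 0.00131577,  0.00023265,  0.00147838,  0.00087262,  0.00304838,
       -0.00041502]), 'joint_torque': array([-8.88877639e-04, -3.38503146e+01,  3.20053804e+01,  7.81396211e-04,
       -1.28531642e-04,  2.96204469e-06]), 'tool_pos': array([ 0.14748819, -0.50386682,  0.22195512]), 'ee_rot': array([3.54115476e-05, 9.89880384e-01, 1.41904280e-01, 7.46375769e-07]), 'force': array([-0.48348473,  0.5269568 , -0.17115165]), 'moment': array([ 0.00996669, -0.01396774, -0.01457832]), 'gripper_force': 0.0, 'finger_gap': 0.08566158248668804}
```

Run:
```python
import cv2
a=cv2.imread("pics/top0.png")[110:240,70:350]; b=cv2.imread("pics/scene0.png")[160:300,170:450]
cv2.imwrite("pics/m.png",cv2.vconcat([cv2.resize(a,(640,297),interpolation=3),cv2.resize(b,(640,303),interpolation=3)]))
```

```text
(no output)
```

View pics/m.png

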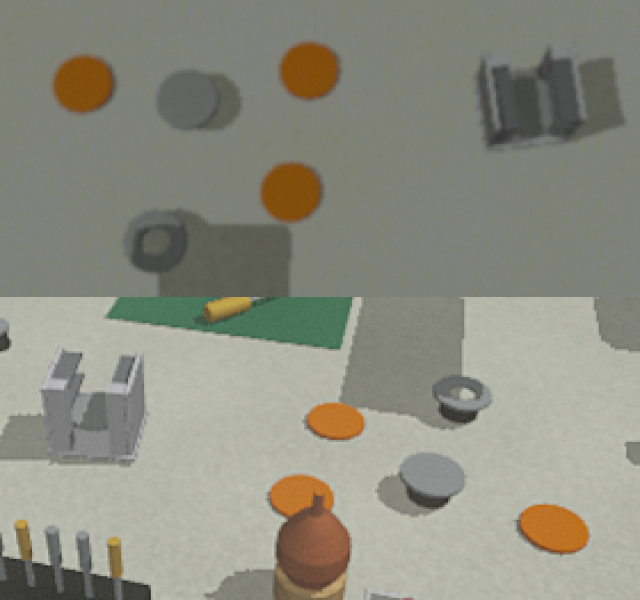

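The disc to take is the grey one on its cushion, at about (152,153) in the top view and (359,244) in the scene view. The ring is at about (138,215), and the orange discs are decoys. The cassette is at about (302,152) with its open front facing the robot (down in the top view).

```bash
cat > fit.py <<'E'
from h import *
def fit(s,tag):
    P=cloud(s).reshape(-1,3)
    q=P[(np.hypot(P[:,0]-.635,P[:,1]-.26)<.06)&(P[:,2]>.02)&(P[:,2]<.045)]
    if len(q)>30:
        c,r=cv2.minEnclosingCircle(q[:,:2].astype(np.float32));print(tag,"disc",len(q),np.round(c,4),round(r,4),np.round(np.median(q[:,2]),4), np.round((q.min(0)+q.max(0))/2,4),np.round(q.max(0)-q.min(0),4))
    n=(abs(P[:,0]-.635)<.09)&(abs(P[:,1]+.075)<.09)
    w=P[n&(P[:,2]>.06)]
    if len(w)<30: return
    zt=np.percentile(w[:,2],95);print("walltop",zt,len(w))
    t=P[n&(P[:,2]>zt-.008)];
    print(len(t),cv2.minAreaRect(t[:,:2].astype(np.float32)))
    # split walls
    m=t[:,1].mean()
    for k in (t[:,1]>m,t[:,1]<=m):
        g=t[k];print(len(g),cv2.minAreaRect(g[:,:2].astype(np.float32)),np.round(g.mean(0),4))
if __name__=="__main__":
    for c in ["top","scene"]: fit(np.load(f"{c}0.npy",allow_pickle=True).item(),c)
E
python3 fit.py
```

```text
top disc 575 [0.6339 0.2659] 0.0314 0.0311 [0.6334 0.2659 0.0298] [0.0611 0.062  0.0133]
walltop 0.0987021142606314 983
413 ((0.6325796246528625, -0.07263317704200745), (0.07645522058010101, 0.08695059269666672), 7.6109299659729)
209 ((0.6284104585647583, -0.0409306176006794), (0.07643257826566696, 0.023240549489855766), 7.036563873291016) [ 0.6353 -0.0374  0.0958]
204 ((0.6367536783218384, -0.10405731201171875), (0.07656332105398178, 0.023448163643479347), 8.12283706665039) [ 0.6447 -0.1054  0.0959]
scene disc 469 [0.6327 0.2642] 0.0321 0.0296 [0.6338 0.263  0.0279] [0.0613 0.0594 0.0105]
walltop 0.0968224248342675 781
320 ((0.6337923407554626, -0.07359795272350311), (0.07687927037477493, 0.0865061804652214), 8.144919395446777)
157 ((0.6292710900306702, -0.042078740894794464), (0.07718657702207565, 0.022988172248005867), 7.1164140701293945) [ 0.6402 -0.039   0.0939]
163 ((0.6380772590637207, -0.10493069142103195), (0.0765301063656807, 0.023100247606635094), 8.319693565368652) [ 0.6469 -0.1049  0.0937]
```

>>> {"api": "jog_arm", "payload": {"targets": [{"x": 0.1,"y": 0.1,"z": 0,"rz": 0.14},{"x": 0.15,"y": 0.2,"z": 0,"rz": 0.28},{"x": 0.2,"y": 0.3,"z": 0,"rz": 0.42},{"x": 0.487,"y": 0.769,"z": -0.03,"rz": 1.422},{"x": 0.487,"y": 0.769,"z": -0.03,"rz": 1.422},{"x": 0.487,"y": 0.769,"z": -0.03,"rz": 1.422},{"x": 0.487,"y": 0.769,"z": -0.03,"rz": 1.422},{"x": 0.487,"y": 0.769,"z": -0.03,"rz": 1.422},{"x": 0.487,"y": 0.769,"z": -0.03,"rz": 1.422},{"x": 0.487,"y": 0.769,"z": -0.03,"rz": 1.422},{"x": 0.487,"y": 0.769,"z": -0.03,"rz": 1.422},{"x": 0.487,"y": 0.769,"z": -0.03,"rz": 1.422},{"x": 0.487,"y": 0.769,"z": -0.03,"rz": 1.422},{"x": 0.487,"y": 0.769,"z": -0.03,"rz": 1.422},{"x": 0.487,"y": 0.769,"z": -0.03,"rz": 1.422},{"x": 0.487,"y": 0.769,"z": -0.03,"rz": 1.422},{"x": 0.487,"y": 0.769,"z": -0.03,"rz": 1.422},{"x": 0.487,"y": 0.769,"z": -0.03,"rz": 1.422},{"x": 0.487,"y": 0.769,"z": -0.03,"rz": 1.422},{"x": 0.487,"y": 0.769,"z": -0.03,"rz": 1.422}], "hand": 100}}

```text
invalid input
```

>>> {"api": "jog_arm", "payload": {"targets": [{"x": 0.1,"y": 0.1,"z": 0.0,"rx": 0.0,"ry": 0.0,"rz": 0.14},{"x": 0.15,"y": 0.2,"z": 0.0,"rx": 0.0,"ry": 0.0,"rz": 0.28}]}}

```text
time_s: 0.9
tool_pos: [0.2118, -0.4275, 0.2213]
ee_rot: [-0.0, 0.96, 0.28, 0.0]
force: [1.3, -0.2, -0.1]
finger_gap: 0.0855
gripper_force: 0.0
```

>>> {"api": "jog_arm", "payload": {"targets": [{"x": 0.42,"y": 0.69,"z": -0.03,"rx": 0.0,"ry": 0.0,"rz": 1.14},{"x": 0.42,"y": 0.69,"z": -0.03,"rx": 0.0,"ry": 0.0,"rz": 1.14},{"x": 0.42,"y": 0.69,"z": -0.03,"rx": 0.0,"ry": 0.0,"rz": 1.14},{"x": 0.42,"y": 0.69,"z": -0.03,"rx": 0.0,"ry": 0.0,"rz": 1.14},{"x": 0.42,"y": 0.69,"z": -0.03,"rx": 0.0,"ry": 0.0,"rz": 1.14},{"x": 0.42,"y": 0.69,"z": -0.03,"rx": 0.0,"ry": 0.0,"rz": 1.14},{"x": 0.42,"y": 0.69,"z": -0.03,"rx": 0.0,"ry": 0.0,"rz": 1.14},{"x": 0.42,"y": 0.69,"z": -0.03,"rx": 0.0,"ry": 0.0,"rz": 1.14},{"x": 0.42,"y": 0.69,"z": -0.03,"rx": 0.0,"ry": 0.0,"rz": 1.14},{"x": 0.42,"y": 0.69,"z": -0.03,"rx": 0.0,"ry": 0.0,"rz": 1.14},{"x": 0.42,"y": 0.69,"z": -0.03,"rx": 0.0,"ry": 0.0,"rz": 1.14},{"x": 0.42,"y": 0.69,"z": -0.03,"rx": 0.0,"ry": 0.0,"rz": 1.14},{"x": 0.42,"y": 0.69,"z": -0.03,"rx": 0.0,"ry": 0.0,"rz": 1.14},{"x": 0.42,"y": 0.69,"z": -0.03,"rx": 0.0,"ry": 0.0,"rz": 1.14},{"x": 0.42,"y": 0.69,"z": -0.03,"rx": 0.0,"ry": 0.0,"rz": 1.14},{"x": 0.42,"y": 0.69,"z": -0.03,"rx": 0.0,"ry": 0.0,"rz": 1.14},{"x": 0.42,"y": 0.69,"z": -0.03,"rx": 0.0,"ry": 0.0,"rz": 1.14},{"x": 0.42,"y": 0.69,"z": -0.03,"rx": 0.0,"ry": 0.0,"rz": 1.14}]}}

```text
time_s: 2.7
tool_pos: [0.6313, 0.264, 0.1896]
ee_rot: [-0.001, 0.657, 0.754, -0.001]
force: [-1.1, -0.1, 0.4]
finger_gap: 0.085
gripper_force: 0.0
```

```bash
cat > w.py <<'E'
import sys
from h import *; import fit
s=snapshot("wrist");cv2.imwrite("pics/w%s.png"%sys.argv[1],s["color"])
st=get_state();r=rot(st["ee_rot"]).as_matrix();print(st["time_s"],np.round(st["tool_pos"],4),"y-axis yaw",np.degrees(np.arctan2(r[1,1],r[0,1])),"z",np.round(r[:,2],3),st["joints"].round(2))
fit.fit(s,"wrist")
E
python3 w.py 1
```

```text
2.75 [0.6311 0.2625 0.1911] y-axis yaw 7.7273986930676655 z [-0.002 -0.001 -1.   ] [ 0.3   0.48  0.56  1.65 -0.    1.73]
wrist disc 2164 [0.6322 0.2664] 0.031 0.0308 [0.6321 0.2665 0.0297] [0.0609 0.0613 0.0072]
```

>>> {"api": "jog_arm", "payload": {"targets": [{"x": 0.0015,"y": 0.003,"z": -0.04,"rx": 0.0,"ry": 0.0,"rz": 0.0},{"x": 0.0015,"y": 0.003,"z": -0.08,"rx": 0.0,"ry": 0.0,"rz": 0.0},{"x": 0.0015,"y": 0.003,"z": -0.12,"rx": 0.0,"ry": 0.0,"rz": 0.0},{"x": 0.0015,"y": 0.003,"z": -0.14,"rx": 0.0,"ry": 0.0,"rz": 0.0},{"x": 0.0015,"y": 0.003,"z": -0.157,"rx": 0.0,"ry": 0.0,"rz": 0.0},{"x": 0.0015,"y": 0.003,"z": -0.157,"rx": 0.0,"ry": 0.0,"rz": 0.0},{"x": 0.0015,"y": 0.003,"z": -0.157,"rx": 0.0,"ry": 0.0,"rz": 0.0},{"x": 0.0015,"y": 0.003,"z": -0.157,"rx": 0.0,"ry": 0.0,"rz": 0.0}]}}

```text
time_s: 3.55
tool_pos: [0.6343, 0.2651, 0.0379]
ee_rot: [0.001, 0.659, 0.753, 0.002]
force: [-0.2, 0.1, 0.2]
finger_gap: 0.0858
gripper_force: 0.0
```

```bash
python3 w.py 2; python3 -c "
from h import *
s=snapshot('scene');a=s['color'][180:280,300:430];b=cv2.imread('pics/w2.png')
cv2.imwrite('pics/m2.png',cv2.hconcat([cv2.resize(a,(390,300),interpolation=2),cv2.resize(b,(400,300))]))"
```

```text
3.6 [0.6344 0.2654 0.0378] y-axis yaw 7.638591828355961 z [ 0.004  0.001 -1.   ] [ 0.3   0.5   0.28  1.34 -0.    1.74]
wrist disc 7009 [0.6322 0.2663] 0.0311 0.0308 [0.6322 0.2663 0.0292] [0.0612 0.0617 0.0076]
```

View pics/m2.png

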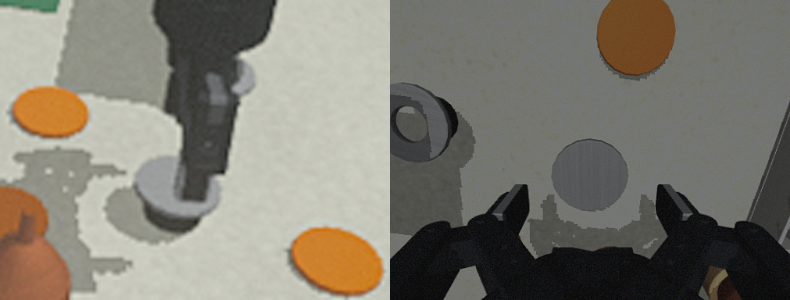

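The fingers straddle the disc, which is at about (590,175) in the right half. The tips look higher than the disc and off to one side, so I'll measure them with depth.

Run:
```python
from h import *
st=get_state();T=rot(st["ee_rot"]);print(st["tool_pos"].round(4))
for c in ["scene","wrist","top"]:
    s=snapshot(c);P=cloud(s);q=T.inv().apply((P-st["tool_pos"]).reshape(-1,3))
    print(c,np.round(s["xyz"],3))
    for lo,hi in ((.02,.09),(-.09,-.02)):
        m=(abs(q[:,0])<.014)&(q[:,1]>lo)&(q[:,1]<hi)&(q[:,2]>-.03)&(q[:,2]<.03)
        g=q[m]
        dark=s["color"].reshape(-1,3)[m].max(1)<70
        g=g[dark]
        if len(g): print(len(g),np.round(np.percentile(g,[2,50,98],axis=0),4).tolist())
    if c=="wrist":
        b=s["color"]; print(np.round(P[232,int((525-390)*1.28)],3),np.round(P[235,int((664-390)*1.28)],3))
```

```text
[0.6343 0.2656 0.0376]
scene [1.289 0.211 0.622]
7 [[-0.0091, -0.0429, -0.0298], [-0.0064, -0.0415, -0.0283], [0.0061, -0.0413, -0.026]]
wrist [0.625 0.335 0.19 ]
205 [[-0.0095, 0.0427, -0.0298], [0.0032, 0.0431, -0.0272], [0.0117, 0.0489, -0.023]]
181 [[-0.0097, -0.0482, -0.0298], [0.0038, -0.0423, -0.0274], [0.0116, -0.0419, -0.0241]]
[0.572 0.242 0.   ] [0.705 0.257 0.   ]
top [0.398 0.05  0.911]
```

Run:
```python
from h import *
st=get_state();T=rot(st["ee_rot"])
for c in ["scene","wrist"]:
    s=snapshot(c);P=cloud(s);q=T.inv().apply((P-st["tool_pos"]).reshape(-1,3))
    for sg in (1,-1):
        m=(abs(q[:,0])<.02)&(sg*q[:,1]>.036)&(sg*q[:,1]<.06)&(q[:,2]>-.05)&(q[:,2]<.032)
        g=q[m];h,e=np.histogram(g[:,2],np.arange(-.05,.033,.005));print(c,sg,h, np.round(np.percentile(g[g[:,2]>-.03],[2,50,98],axis=0),3).tolist() if (g[:,2]>-.03).any() else '')
print(e.round(3))
```

```text
scene 1 [23 22 26 16  9  5  0  0  0  0  0  0  0  0  0  0] [[-0.012, 0.048, -0.03], [-0.007, 0.049, -0.026], [0.008, 0.054, -0.022]]
scene -1 [ 6  7  8  8 12  2  0  0  0  0  0  0  0  0  0  0] [[-0.013, -0.045, -0.03], [-0.009, -0.042, -0.028], [0.007, -0.04, -0.024]]
wrist 1 [336 314 260 240 174  39   0   0   0   0   0   0   0   0   0   0] [[-0.009, 0.043, -0.03], [0.003, 0.043, -0.027], [0.012, 0.049, -0.023]]
wrist -1 [343 306 269 238 172  41   0   0   0   0   0   0   0   0   0   0] [[-0.01, -0.048, -0.03], [0.003, -0.042, -0.027], [0.012, -0.042, -0.023]]
[-0.05  -0.045 -0.04  -0.035 -0.03  -0.025 -0.02  -0.015 -0.01  -0.005
 -0.     0.005  0.01   0.015  0.02   0.025  0.03 ]
```

Run:
```python
from h import *
st=get_state();T=rot(st["ee_rot"]);out=[]
for c in ["scene","wrist"]:
    s=snapshot(c);im=s["color"].copy();rz=s["range_z"]
    k=3 if c=="scene" else 1
    x0,y0,w,h=(320,200,130,100) if k==3 else (0,0,512,384)
    im=cv2.resize(im[y0:y0+h,x0:x0+w],None,fx=k,fy=k,interpolation=2)
    im[cv2.resize((rz[y0:y0+h,x0:x0+w]==0).astype(np.uint8),None,fx=k,fy=k,interpolation=0)>0]=(255,0,255)
    Rc=rot(s["orientation"]).inv()
    for sg in (1,-1):
        for z,col in ((-.023,(0,255,0)),(0,(255,255,0)),(.022,(0,0,255))):
            p=Rc.apply(T.apply([0,sg*.043,z])+st["tool_pos"]-s["xyz"]);d=p[:2]/p[2];d=d*(1+s["k1"]*(d@d))
            u=np.array([s["K"][0][0]*d[0]+s["K"][0][2],s["K"][1][1]*d[1]+s["K"][1][2]])
            u=((u-[x0,y0])*k).astype(int);cv2.circle(im,tuple(map(int,u)),3,col,-1)
    out.append(cv2.resize(im,(398,300)))
cv2.imwrite("pics/m3.png",cv2.hconcat(out))
```

```text
(no output)
```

View pics/m3.png

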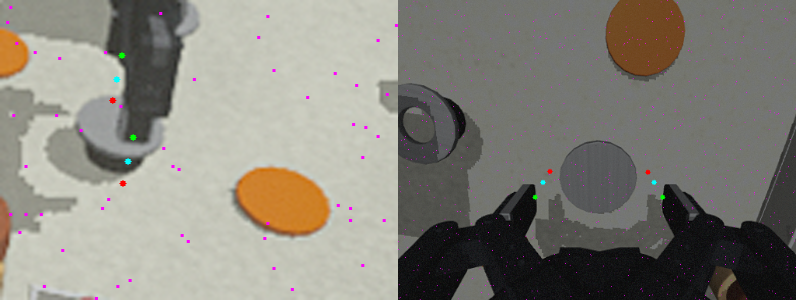

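The cameras show the open fingertips about 23 mm behind the reported TCP, at z ≈ 0.061. The reported tool point doesn't match the actual fingers, so I'll use the measured tips and go down about 41 mm more.

>>> {"api": "jog_arm", "payload": {"targets": [{"x": -0.001,"y": 0.001,"z": -0.015,"rx": 0.0,"ry": 0.0,"rz": 0.0},{"x": -0.001,"y": 0.001,"z": -0.028,"rx": 0.0,"ry": 0.0,"rz": 0.0},{"x": -0.001,"y": 0.001,"z": -0.036,"rx": 0.0,"ry": 0.0,"rz": 0.0},{"x": -0.001,"y": 0.001,"z": -0.038,"rx": 0.0,"ry": 0.0,"rz": 0.0},{"x": -0.001,"y": 0.001,"z": -0.038,"rx": 0.0,"ry": 0.0,"rz": 0.0}]}}

```text
time_s: 4.5
tool_pos: [0.631, 0.2663, -0.0046]
ee_rot: [-0.001, 0.658, 0.753, -0.001]
force: [-0.3, 0.2, -0.1]
finger_gap: 0.0855
gripper_force: 0.0
```

```bash
cat > tips.py <<'E'
from h import *
st=get_state();T=rot(st["ee_rot"]);print(st["time_s"],st["tool_pos"].round(4),st["force"].round(1),T.as_matrix()[:,2].round(4))
s=snapshot("wrist");P=cloud(s);q=T.inv().apply((P-st["tool_pos"]).reshape(-1,3))
import sys
g2=st["finger_gap"]/2
for sg in (1,-1):
    m=(abs(q[:,0])<.02)&(sg*q[:,1]>g2-.006)&(sg*q[:,1]<g2+.02)&(q[:,2]>-.06)&(q[:,2]<.0)&(P.reshape(-1,3)[:,2]>.004)
    g=q[m];print(sg,np.histogram(g[:,2],np.arange(-.06,.001,.004))[0],np.percentile(g,[1,50,99],axis=0).round(3).tolist())
a=s["color"];b=snapshot("scene")["color"][180:280,310:440]
cv2.imwrite("pics/%s.png"%sys.argv[1],cv2.hconcat([cv2.resize(b,(390,300),interpolation=2),cv2.resize(a,(400,300))]))
E
python3 tips.py m4
```

```text
4.5 [ 0.631   0.2663 -0.0046] [-0.3  0.2 -0.1] [-2.3e-03 -7.0e-04 -1.0e+00]
1 [174 237 278 256 239 208 211 155 107   9   0   0   0   0   0] [[-0.01, 0.043, -0.06], [0.007, 0.043, -0.044], [0.012, 0.056, -0.024]]
-1 [191 263 274 251 239 218 210 152 102  13   0   0   0   0   0] [[-0.01, -0.055, -0.06], [0.007, -0.042, -0.044], [0.012, -0.042, -0.024]]
```

View pics/m4.png

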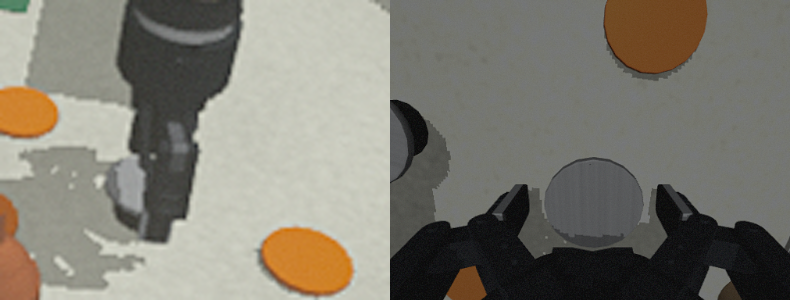

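The disc is now between the fingers, with the tips about 10 mm below its top. The wrist depth puts the pads within 1–2 mm of its diameter, so I'll close and then lift.

>>> {"api": "jog_arm", "payload": {"targets": [{"x": 0.0,"y": 0.0,"z": 0.0,"rx": 0.0,"ry": 0.0,"rz": 0.0},{"x": 0.0,"y": 0.0,"z": 0.0,"rx": 0.0,"ry": 0.0,"rz": 0.0},{"x": 0.0,"y": 0.0,"z": 0.0,"rx": 0.0,"ry": 0.0,"rz": 0.0},{"x": 0.0,"y": 0.0,"z": 0.0,"rx": 0.0,"ry": 0.0,"rz": 0.0},{"x": 0.0,"y": 0.0,"z": 0.0,"rx": 0.0,"ry": 0.0,"rz": 0.0},{"x": 0.0,"y": 0.0,"z": 0.0,"rx": 0.0,"ry": 0.0,"rz": 0.0}], "hand": 0}}

```text
time_s: 5.2
tool_pos: [0.633, 0.2668, -0.0015]
ee_rot: [0.001, 0.658, 0.753, 0.001]
force: [0.1, -0.5, 6.3]
finger_gap: 0.0589
gripper_force: 64.4
```

```bash
python3 tips.py m5; python3 w.py 5
```

```text
5.2 [ 0.633   0.2668 -0.0015] [ 0.1 -0.5  6.3] [ 2.5e-03  8.0e-04 -1.0e+00]
1 [152 240 186 186 215 183 809 187  86  59  19   0   0   0   0] [[-0.016, 0.024, -0.06], [0.007, 0.03, -0.036], [0.017, 0.047, -0.02]]
-1 [174 234 192 188 209 186 538 319  83  57  19   0   0   0   0] [[-0.014, -0.048, -0.06], [0.007, -0.029, -0.038], [0.016, -0.024, -0.02]]
5.35 [ 0.633   0.2668 -0.0015] y-axis yaw 7.676500450197047 z [ 0.002  0.001 -1.   ] [ 0.3   0.52  0.23  1.28 -0.    1.74]
wrist disc 12740 [0.6325 0.2734] 0.0438 0.031 [0.6325 0.2668 0.0326] [0.0865 0.0614 0.0248]
```

View pics/m5.png

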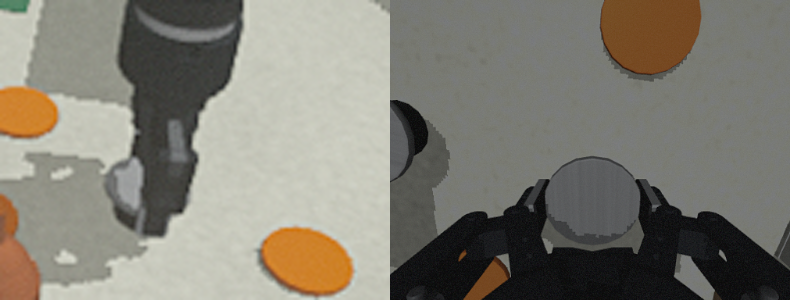

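>>> {"api": "jog_arm", "payload": {"targets": [{"x": 0.0,"y": 0.0,"z": 0.015,"rx": 0.0,"ry": 0.0,"rz": 0.0},{"x": 0.0,"y": 0.0,"z": 0.04,"rx": 0.0,"ry": 0.0,"rz": 0.0},{"x": 0.0,"y": 0.0,"z": 0.07,"rx": 0.0,"ry": 0.0,"rz": 0.0},{"x": 0.0,"y": 0.0,"z": 0.08,"rx": 0.0,"ry": 0.0,"rz": 0.0},{"x": -0.008,"y": -0.02,"z": 0.08,"rx": 0.0,"ry": 0.0,"rz": 0.0},{"x": -0.02,"y": -0.06,"z": 0.08,"rx": 0.0,"ry": 0.0,"rz": 0.0},{"x": -0.033,"y": -0.1,"z": 0.08,"rx": 0.0,"ry": 0.0,"rz": 0.0},{"x": -0.047,"y": -0.14,"z": 0.08,"rx": 0.0,"ry": 0.0,"rz": 0.0},{"x": -0.06,"y": -0.18,"z": 0.08,"rx": 0.0,"ry": 0.0,"rz": 0.0},{"x": -0.075,"y": -0.22,"z": 0.08,"rx": 0.0,"ry": 0.0,"rz": 0.0},{"x": -0.088,"y": -0.26,"z": 0.08,"rx": 0.0,"ry": 0.0,"rz": 0.0},{"x": -0.1,"y": -0.3,"z": 0.08,"rx": 0.0,"ry": 0.0,"rz": 0.0},{"x": -0.113,"y": -0.335,"z": 0.07,"rx": 0.0,"ry": 0.0,"rz": 0.0},{"x": -0.12,"y": -0.353,"z": 0.055,"rx": 0.0,"ry": 0.0,"rz": 0.0},{"x": -0.121,"y": -0.357,"z": 0.045,"rx": 0.0,"ry": 0.0,"rz": 0.0},{"x": -0.121,"y": -0.357,"z": 0.045,"rx": 0.0,"ry": 0.0,"rz": 0.0},{"x": -0.121,"y": -0.357,"z": 0.045,"rx": 0.0,"ry": 0.0,"rz": 0.0},{"x": -0.121,"y": -0.357,"z": 0.045,"rx": 0.0,"ry": 0.0,"rz": 0.0}]}}

```text
time_s: 7.15
tool_pos: [0.5118, -0.0895, 0.0425]
ee_rot: [0.0, 0.658, 0.753, 0.0]
force: [0.7, 0.6, -1.1]
finger_gap: 0.0595
gripper_force: 64.9
```

```bash
cat > look.py <<'E'
from h import *
import sys
st=get_state();T=rot(st["ee_rot"]);r=T.as_matrix()
print(st["time_s"],st["tool_pos"].round(4),"yaw",np.degrees(np.arctan2(r[1,1],r[0,1])).round(2),"z",r[:,2].round(3),st["force"].round(1),st["finger_gap"])
S={c:snapshot(c) for c in ("scene","top","wrist")}
q=T.inv().apply((cloud(S["wrist"])-st["tool_pos"]).reshape(-1,3)); br=S["wrist"]["color"].reshape(-1,3).astype(int)
m=(np.hypot(q[:,0],q[:,1])<.028)&(q[:,2]<-.015)&(q[:,2]>-.06);g=q[m]
print("disc top in tool",len(g),np.median(g,axis=0).round(4))
if len(g)>50:
    A=np.c_[g[:,:2],np.ones(len(g))];print("plane",np.linalg.lstsq(A,g[:,2],rcond=None)[0].round(4))
a=S["scene"]["color"][150:260,160:300];b=S["wrist"]["color"];c=S["top"]["color"][110:210,240:360]
o=[cv2.resize(a,(400,314),interpolation=2),cv2.resize(c,(377,314),interpolation=2)]
cv2.imwrite("pics/%s.png"%sys.argv[1],cv2.vconcat([cv2.hconcat(o),cv2.copyMakeBorder(cv2.resize(b,(373,280)),0,0,0,404,0)]))
E
python3 look.py m6
```

```text
7.15 [ 0.5118 -0.0895  0.0425] yaw 7.78 z [ 0.001  0.    -1.   ] [ 0.7  0.6 -1.1] 0.059479313990792426
disc top in tool 9079 [ 0.0017  0.0002 -0.0328]
plane [ 0.0021 -0.0121 -0.0328]
```

View pics/m6.png

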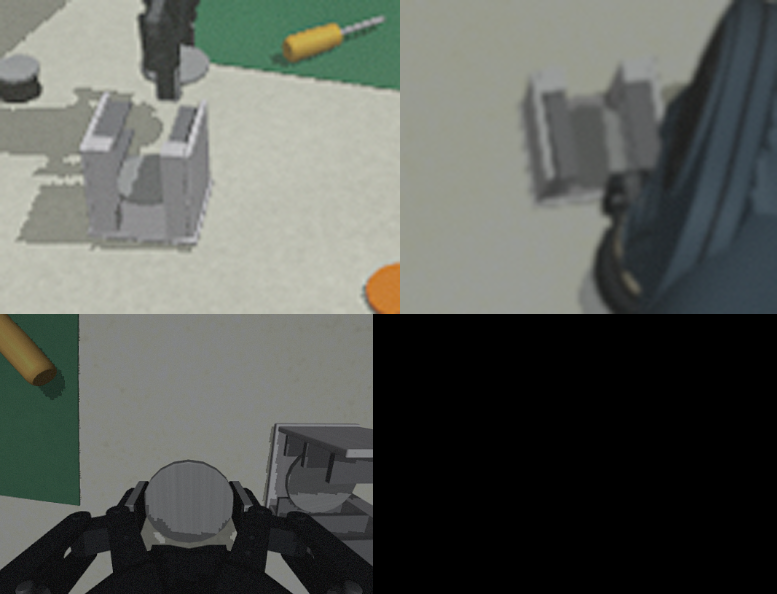

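The disc is held level, centred on the cassette lane, and about 8 mm above the middle ledges by depth. The stored disc is still in its slot. I'll slide in now, stopping about 8 mm short.

>>> {"api": "jog_arm", "payload": {"targets": [{"x": 0.02,"y": 0.0025,"z": 0.0,"rx": 0.0,"ry": 0.0,"rz": 0.0},{"x": 0.035,"y": 0.005,"z": 0.0,"rx": 0.0,"ry": 0.0,"rz": 0.0},{"x": 0.05,"y": 0.007,"z": 0.0,"rx": 0.0,"ry": 0.0,"rz": 0.0},{"x": 0.065,"y": 0.009,"z": 0.0,"rx": 0.0,"ry": 0.0,"rz": 0.0},{"x": 0.08,"y": 0.011,"z": 0.0,"rx": 0.0,"ry": 0.0,"rz": 0.0},{"x": 0.095,"y": 0.013,"z": 0.0,"rx": 0.0,"ry": 0.0,"rz": 0.0},{"x": 0.105,"y": 0.0145,"z": 0.0,"rx": 0.0,"ry": 0.0,"rz": 0.0},{"x": 0.11,"y": 0.015,"z": 0.0,"rx": 0.0,"ry": 0.0,"rz": 0.0},{"x": 0.11,"y": 0.015,"z": 0.0,"rx": 0.0,"ry": 0.0,"rz": 0.0}]}}

```text
time_s: 8.2
tool_pos: [0.6216, -0.0751, 0.0421]
ee_rot: [0.0, 0.658, 0.753, 0.0]
force: [-1.4, -0.3, -1.9]
finger_gap: 0.0591
gripper_force: 65.0
```

```bash
cat > rel.py <<'E'
from h import *
st=get_state();T=rot(st["ee_rot"]);print(st["time_s"],st["tool_pos"].round(4),st["force"].round(1),st["finger_gap"].round(4))
s=snapshot("wrist");P=cloud(s).reshape(-1,3);q=T.inv().apply(P-st["tool_pos"])
n=(abs(q[:,1])<.06)&(abs(q[:,0])<.06)
zt=st["tool_pos"][2]
h,e=np.histogram(P[n][:,2],np.arange(.005,.12,.005));print(dict(zip(e.round(3),h)))
w=q[n&(P[:,2]>.093)&(P[:,2]<.104)&(abs(q[:,0])>.018)&(abs(q[:,0])<.056)]
for k in (w[:,0]>0,w[:,0]<0):
    if k.sum()>20: print("wall tops (tool x,y)",k.sum(),np.percentile(w[k],[1,99],axis=0).round(4).tolist())
E
python3 rel.py
```

```text
Traceback (most recent call last):
  File "rel.py", line 2, in <module>
    st=get_state();T=rot(st["ee_rot"]);print(st["time_s"],st["tool_pos"].round(4),st["force"].round(1),st["finger_gap"].round(4))
                                                                                                       ^^^^^^^^^^^^^^^^^^^^^^
AttributeError: 'float' object has no attribute 'round'
```

```bash
sed -i 's/st\["finger_gap"\].round(4)/st["finger_gap"]/' rel.py; python3 rel.py
```

```text
8.2 [ 0.6216 -0.0751  0.0421] [-1.4 -0.3 -1.9] 0.05911877841850448
{np.float64(0.005): np.int64(51), np.float64(0.01): np.int64(493), np.float64(0.015): np.int64(143), np.float64(0.02): np.int64(147), np.float64(0.025): np.int64(128), np.float64(0.03): np.int64(142), np.float64(0.035): np.int64(220), np.float64(0.04): np.int64(160), np.float64(0.045): np.int64(250), np.float64(0.05): np.int64(207), np.float64(0.055): np.int64(267), np.float64(0.06): np.int64(756), np.float64(0.065): np.int64(555), np.float64(0.07): np.int64(6884), np.float64(0.075): np.int64(2628), np.float64(0.08): np.int64(984), np.float64(0.085): np.int64(7263), np.float64(0.09): np.int64(1883), np.float64(0.095): np.int64(5102), np.float64(0.1): np.int64(910), np.float64(0.105): np.int64(1806), np.float64(0.11): np.int64(4498)}
wall tops (tool x,y) 5035 [[0.0223, -0.0263, -0.0565], [0.045, 0.0478, -0.0512]]
wall tops (tool x,y) 44 [[-0.0344, 0.0471, -0.0561], [-0.0183, 0.0484, -0.0544]]
```

>>> {"api": "jog_arm", "payload": {"targets": [{"x": 0.002,"y": 0.0003,"z": 0.0,"rx": 0.0,"ry": 0.0,"rz": 0.0},{"x": 0.004,"y": 0.0005,"z": 0.0,"rx": 0.0,"ry": 0.0,"rz": 0.0},{"x": 0.006,"y": 0.0008,"z": 0.0,"rx": 0.0,"ry": 0.0,"rz": 0.0},{"x": 0.008,"y": 0.001,"z": 0.0,"rx": 0.0,"ry": 0.0,"rz": 0.0},{"x": 0.008,"y": 0.001,"z": 0.0,"rx": 0.0,"ry": 0.0,"rz": 0.0}]}}

```text
time_s: 8.75
tool_pos: [0.6282, -0.0744, 0.0416]
ee_rot: [-0.001, 0.658, 0.753, -0.001]
force: [-0.9, 0.6, -1.5]
finger_gap: 0.0595
gripper_force: 65.0
```

>>> {"api": "jog_arm", "payload": {"targets": [{"x": 0.0015,"y": 0.0002,"z": 0.0,"rx": 0.0,"ry": 0.0,"rz": 0.0},{"x": 0.003,"y": 0.0004,"z": 0.0,"rx": 0.0,"ry": 0.0,"rz": 0.0},{"x": 0.003,"y": 0.0004,"z": 0.0,"rx": 0.0,"ry": 0.0,"rz": 0.0}]}}

```text
time_s: 9.05
tool_pos: [0.6289, -0.074, 0.0411]
ee_rot: [-0.003, 0.658, 0.753, -0.002]
force: [-6.8, 0.0, 0.8]
finger_gap: 0.0595
gripper_force: 65.2
```

>>> {"api": "jog_arm", "payload": {"targets": [{"x": 0.001,"y": 0.0001,"z": 0.0,"rx": 0.0,"ry": 0.0,"rz": 0.0},{"x": 0.0015,"y": 0.0002,"z": 0.0,"rx": 0.0,"ry": 0.0,"rz": 0.0},{"x": 0.0015,"y": 0.0002,"z": 0.0,"rx": 0.0,"ry": 0.0,"rz": 0.0}]}}

```text
time_s: 9.35
tool_pos: [0.6291, -0.0738, 0.0408]
ee_rot: [-0.003, 0.659, 0.753, -0.003]
force: [-9.2, -1.0, 1.7]
finger_gap: 0.0591
gripper_force: 65.2
```

```bash
python3 rel.py | grep -v np; python3 look.py m7
```

```text
9.35 [ 0.6291 -0.0738  0.0408] [-9.2 -1.   1.7] 0.059055572818558943
wall tops (tool x,y) 5104 [[0.0222, -0.0344, -0.0579], [0.0449, 0.0393, -0.0525]]
9.4 [ 0.6291 -0.0739  0.0408] yaw 7.62 z [-0.009  0.    -1.   ] [-9.6 -0.1  2.2] 0.05921719225401774
disc top in tool 8782 [-0.003   0.0001 -0.0327]
plane [-0.0906 -0.0106 -0.0355]
```

View pics/m7.png

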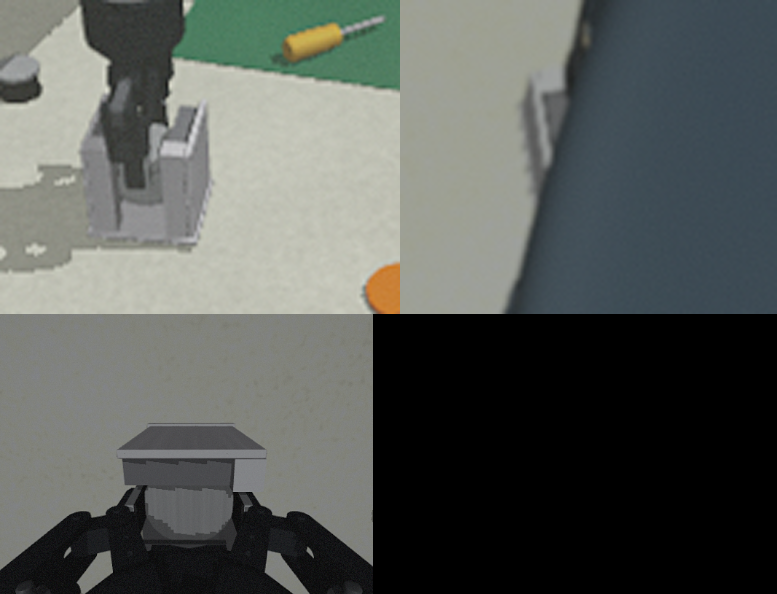

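Contact with the rear stops is confirmed: −9 N, and the wall ends at −34/+39 mm about the disc put it within about 0.5 mm of home. The picture shows the disc between the side walls, with the fingers in the lane. I'll lower it onto the ledges.

>>> {"api": "jog_arm", "payload": {"targets": [{"x": -0.001,"y": -0.0001,"z": -0.001,"rx": 0.0,"ry": 0.0,"rz": 0.0},{"x": -0.001,"y": -0.0001,"z": -0.002,"rx": 0.0,"ry": 0.0,"rz": 0.0},{"x": -0.001,"y": -0.0001,"z": -0.003,"rx": 0.0,"ry": 0.0,"rz": 0.0},{"x": -0.001,"y": -0.0001,"z": -0.004,"rx": 0.0,"ry": 0.0,"rz": 0.0},{"x": -0.001,"y": -0.0001,"z": -0.004,"rx": 0.0,"ry": 0.0,"rz": 0.0}]}}

```text
time_s: 10.05
tool_pos: [0.6297, -0.0729, 0.0376]
ee_rot: [-0.003, 0.658, 0.753, -0.001]
force: [-6.6, 2.5, 2.4]
finger_gap: 0.0593
gripper_force: 65.3
```

>>> {"api": "jog_arm", "payload": {"targets": [{"x": 0.0,"y": 0.0,"z": -0.001,"rx": 0.0,"ry": 0.0,"rz": 0.0},{"x": 0.0,"y": 0.0,"z": -0.001,"rx": 0.0,"ry": 0.0,"rz": 0.0}]}}

```text
time_s: 10.25
tool_pos: [0.6299, -0.0727, 0.0368]
ee_rot: [-0.003, 0.658, 0.753, -0.001]
force: [-6.9, 3.2, 2.8]
finger_gap: 0.0595
gripper_force: 65.4
```

>>> {"api": "jog_arm", "payload": {"targets": [{"x": 0.0,"y": 0.0,"z": -0.001,"rx": 0.0,"ry": 0.0,"rz": 0.0},{"x": 0.0,"y": 0.0,"z": -0.001,"rx": 0.0,"ry": 0.0,"rz": 0.0}]}}

```text
time_s: 10.45
tool_pos: [0.63, -0.0725, 0.0358]
ee_rot: [-0.003, 0.658, 0.753, -0.001]
force: [-6.4, 2.1, 2.3]
finger_gap: 0.0597
gripper_force: 65.4
```

>>> {"api": "jog_arm", "payload": {"targets": [{"x": 0.0,"y": 0.0,"z": -0.001,"rx": 0.0,"ry": 0.0,"rz": 0.0},{"x": 0.0,"y": 0.0,"z": -0.001,"rx": 0.0,"ry": 0.0,"rz": 0.0}]}}

```text
time_s: 10.65
tool_pos: [0.6301, -0.0725, 0.0352]
ee_rot: [-0.003, 0.658, 0.753, -0.001]
force: [-7.5, 2.9, 4.1]
finger_gap: 0.0591
gripper_force: 65.5
```

>>> {"api": "jog_arm", "payload": {"targets": [{"x": 0.0,"y": 0.0,"z": -0.001,"rx": 0.0,"ry": 0.0,"rz": 0.0},{"x": 0.0,"y": 0.0,"z": -0.001,"rx": 0.0,"ry": 0.0,"rz": 0.0}]}}

```text
time_s: 10.85
tool_pos: [0.6301, -0.0726, 0.0349]
ee_rot: [-0.002, 0.658, 0.753, -0.001]
force: [-9.1, 3.3, 5.7]
finger_gap: 0.0592
gripper_force: 65.6
```

The disc is resting on the ledges (z has stalled and Fz is rising) and is against the stops, so I'll release it.

>>> {"api": "jog_arm", "payload": {"targets": [{"x": 0.0,"y": 0.0,"z": 0.0,"rx": 0.0,"ry": 0.0,"rz": 0.0},{"x": 0.0,"y": 0.0,"z": 0.0,"rx": 0.0,"ry": 0.0,"rz": 0.0},{"x": 0.0,"y": 0.0,"z": 0.0,"rx": 0.0,"ry": 0.0,"rz": 0.0},{"x": 0.0,"y": 0.0,"z": 0.0,"rx": 0.0,"ry": 0.0,"rz": 0.0},{"x": 0.0,"y": 0.0,"z": 0.0,"rx": 0.0,"ry": 0.0,"rz": 0.0}], "hand": 100}}

```text
time_s: 11.35
tool_pos: [0.6328, -0.0741, 0.034]
ee_rot: [0.0, 0.658, 0.753, 0.0]
force: [-0.2, 0.9, -0.7]
finger_gap: 0.0854
gripper_force: 0.0
```

```bash
python3 rel.py | grep -v np; python3 look.py m8
```

```text
11.35 [ 0.6328 -0.0741  0.034 ] [-0.2  0.9 -0.7] 0.08537905191817022
wall tops (tool x,y) 5883 [[0.0228, -0.0376, -0.0645], [0.0456, 0.0363, -0.0594]]
11.4 [ 0.6327 -0.0741  0.034 ] yaw 7.67 z [ 0. -0. -1.] [-0.7  0.5  0.1] 0.08526474617703864
disc top in tool 7420 [-0.0023 -0.0001 -0.0334]
plane [-0.3296 -0.0063 -0.0363]
```

View pics/m8.png

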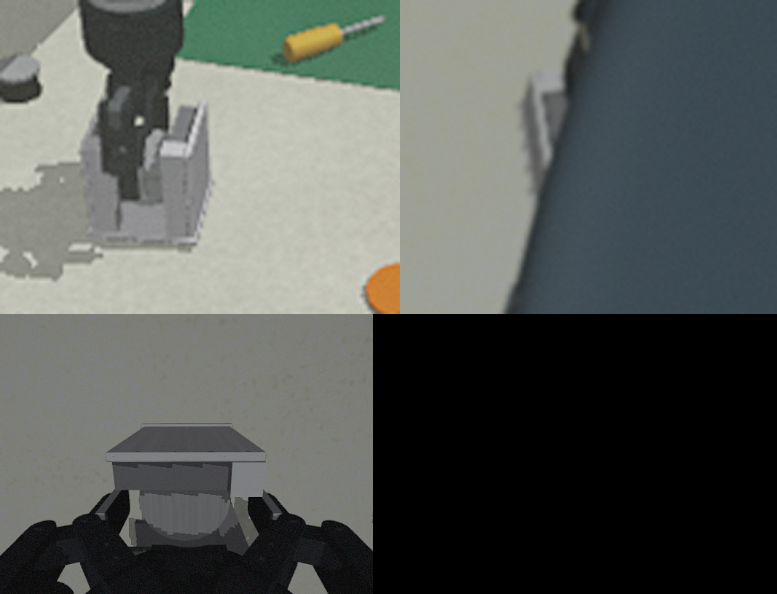

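The fingers are open and clear of the disc, and the disc is in the middle slot. I'll lift straight out.

>>> {"api": "jog_arm", "payload": {"targets": [{"x": -0.002,"y": 0.0,"z": 0.01,"rx": 0.0,"ry": 0.0,"rz": 0.0},{"x": -0.002,"y": 0.0,"z": 0.03,"rx": 0.0,"ry": 0.0,"rz": 0.0},{"x": -0.002,"y": 0.0,"z": 0.05,"rx": 0.0,"ry": 0.0,"rz": 0.0},{"x": -0.002,"y": 0.0,"z": 0.08,"rx": 0.0,"ry": 0.0,"rz": 0.0},{"x": -0.002,"y": 0.0,"z": 0.11,"rx": 0.0,"ry": 0.0,"rz": 0.0},{"x": -0.002,"y": 0.0,"z": 0.14,"rx": 0.0,"ry": 0.0,"rz": 0.0},{"x": -0.04,"y": -0.03,"z": 0.16,"rx": 0.0,"ry": 0.0,"rz": 0.0},{"x": -0.08,"y": -0.06,"z": 0.17,"rx": 0.0,"ry": 0.0,"rz": 0.0},{"x": -0.12,"y": -0.09,"z": 0.17,"rx": 0.0,"ry": 0.0,"rz": 0.0},{"x": -0.16,"y": -0.12,"z": 0.17,"rx": 0.0,"ry": 0.0,"rz": 0.0},{"x": -0.2,"y": -0.15,"z": 0.17,"rx": 0.0,"ry": 0.0,"rz": 0.0},{"x": -0.2,"y": -0.15,"z": 0.17,"rx": 0.0,"ry": 0.0,"rz": 0.0},{"x": -0.2,"y": -0.15,"z": 0.17,"rx": 0.0,"ry": 0.0,"rz": 0.0}]}}

```text
time_s: 12.85
tool_pos: [0.4318, -0.2248, 0.205]
ee_rot: [0.001, 0.659, 0.752, 0.0]
force: [-0.6, -0.3, -0.1]
finger_gap: 0.0854
gripper_force: 0.0
```

Run:
```python
from h import *
st=get_state();print(st["time_s"],st["tool_pos"].round(3),st["force"].round(1))
c8,s8=np.cos(np.radians(7.7)),np.sin(np.radians(7.7));o=[]
for c in ("scene","top"):
    s=snapshot(c);P=cloud(s).reshape(-1,3);d=P-[.631,-.0735,.0645];x=d[:,0]*c8+d[:,1]*s8;y=-d[:,0]*s8+d[:,1]*c8
    w=(P[:,2]>.092)&(abs(x)<.08)&(abs(y)<.06)&(P[:,2]<.104);print(c,"walls x",np.percentile(x[w],[1,99]).round(4),"y",np.percentile(y[w],[1,99]).round(4))
    m=(abs(y)<.006)&(abs(x)<.045)&(d[:,2]>-.008)&(d[:,2]<.016);print("disc x at lane",m.sum(),np.percentile(x[m],[1,99]).round(4),"z",np.median(P[m,2]).round(4))
    im=s["color"];o.append(im[150:260,160:300] if c=="scene" else im[110:210,240:360])
cv2.imwrite("pics/m9.png",cv2.hconcat([cv2.resize(o[0],(400,314),interpolation=2),cv2.resize(o[1],(377,314),interpolation=2)]))
```

```text
12.85 [ 0.432 -0.225  0.205] [-0.6 -0.3 -0.1]
scene walls x [-0.0343  0.0403] y [-0.0438  0.0423]
disc x at lane 93 [-0.0284  0.0308] z 0.0661
top walls x [-0.0356  0.0395] y [-0.0423  0.0438]
disc x at lane 145 [-0.0296  0.0302] z 0.0673
```

View pics/m9.png

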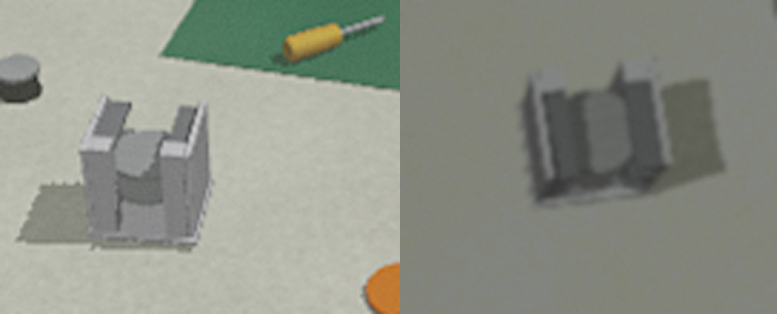

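The disc lies flat in the middle slot, at about (145,160) in the left half. It is centred at x ≈ 0 against the rear stops with its top at z ≈ 0.067, and the stored disc is still below it. I'm handing the job in.

```bash
python3 -c "
from rig import *
print(sign_off())"
```

```text
the job is handed in; nothing more can be done
None
```

The large solid disc is in the middle slot, flat on its ledges and home against the rear stops. I released it, the stored disc is still in the bottom slot, and I handed the job in at about 13 s of the 38 s limit; the hand-in returned no verdict.

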